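# Tip a copper sample bar out of the slotted stock bin and lay it in the test rest

## Robot

A 6-joint arm with a two-finger parallel gripper is mounted at the origin on a cart in front of the work surface, level with it; the furniture and walls round the work are solid. World frame = base frame: x ahead of the robot, y to its left, z up, the work surface at z = 0. Lengths are in m, angles in degrees, forces in N, time in s.
With the tool pointing down it reaches from about 0.275 to 0.825 m from the base axis. Payload 5.2 kg.
Tool frame: the origin (TCP) lies on the centre line of the jaws, within the pads' length; the fingertips stand 17 mm ahead of it and the grasp point (between the pads) lies 2 mm behind it (bot.tip_reach is the z of the fingertips in the tool frame, in m); z points along the fingers, y is the direction in which the jaws open and shut (so a half turn about z gives the same grasp; the last joint's range is limited). The gripper opens to 93 mm and grips with 3 to 60 N. Pads are 15 mm wide; open, the fingers measure 128 mm over their backs; the gripper's body (75 mm by 188 mm) begins 65 mm behind the grasp point.
Start: joints at [56.505, 14.817, 87.949, -0, 77.235, -11.62], TCP at [0.205, 0.51, 0.236] pointing down, gripper open.
Joint ranges: [-179.93, 179.93], [-52.35, 119.4], [10.71, 147.94], [-69.91, 249.91], [12.55, 155.21], [-178.61, 178.61]. Speed limits (degrees/s): [147.25, 147.25, 180, 180, 180, 180].

## Interface

Orientations are given as a 3x3 rotation matrix whose columns are the frame's x, y, z axes.
In Python, from workcell import bot, capture, get_calibration, ticket gives the robot as it stands.
- The arm moves only by the tool arm_command, never from a script. Its argument "rows" is a list of rows, each an object with "linear": the shift along the tool's x, y, z in units of 50 mm (1.0 is 50 mm), a list of three; "roll": the turn about the tool's z in units of 8 degrees (1.0 is 8 degrees); "claw": the opening, from 0 (shut) to 1 (fully open). A call has 1 to 12 rows; each row shifts and turns the pose as measured when the row begins, along the tool's axes as they then stand; what a row does not reach is not made up. A row lasts 1/10 s, in which the tool goes at most 50 mm and 8.59 degrees, less where a joint would pass 70% of its speed; a pose out of reach is approached as far as the arm can. A call is refused whole if a number of a shift passes 1 or a number of a turn 1, either way. A call with a gripper value outside its range is refused whole. The fingers move at their own pace and stop on an object; "force" is the grip in N (left out, the last holds). Time passes only in rows, so rows that do not move let the fingers close. It gives the time, the measured TCP pose, the force and the opening at its end, in the units of the state.
- bot.get_state(): the state, without advancing time (a new reading comes with each control period).
- capture(name): name is "side" or "top"; returns the picture (420x560x3 uint8, blue, green, red); there is no depth.
- get_calibration(name): a dict with "K" (3x3 intrinsics, pixels), "R" (3x3) and "t" (3): a world point X has camera coordinates R X + t. Camera axes: x right, y down, z forward; pixel columns grow to the right and rows downward; lengths in m; the calibration is good to about 2 mm. A picture is of the moment at which its call begins. get_calibration takes no time and is no camera call.
- ticket.job_done(): hands the job in, once; it reports no verdict.
The state is a dict: "clock": time; "joint_pos": joint angles; "qd": joint speeds; "joint_efforts": joint torques, N m; "tcp_pos": TCP position; "eef_rot": TCP orientation; "wrist_force": force on the tool from outside, world axes, zero at the start; "ft_torque": the same for the moment, N m; "opening": finger opening in m.
Only numpy, scipy, OpenCV 4.12 (cv2) and the standard library are available. Lean on these libraries where they do the work, as an engineer would, in place of code of your own. Each camera call takes 0.05 s, during which the arm holds its last target.

## Task

Take the copper bar out of the blue stock bin and lay it gently in the notches of both saddles of the test rest, flat and centred so that it overhangs both saddles equally. Its back end sits in a slot under the roof, so tip the front end up over the bin's lip and draw the bar out through the slot. Leave the grey bar in its place in the bin and do not disturb the other things on the bench.

Things in the scene. Friction and masses are not known exactly. Their poses are not given: they have to be found in the camera images.
- bin_floor (a point): Blue stock bin, fixed, 194 long (x) x 160 wide (y). Point: middle of the bin, on its inner floor, 4 mm over the bench. +x points from the open front pocket to the roofed back chamber. In this frame, mm: lip wall x -97 to -92, open pocket x -92 to 28, wall with two slots x 28 to 32, chamber x 32 to 92. Lip and pocket side walls end 32 above the floor, roof 46. Pocket 150 wide inside.
- slot_left (a point): Foot of the slot in the bin's slot wall at y = +35 mm of the bin, on the floor at the wall's front face (yellow trim). Slot 26 wide (y), open from the floor up to 38 mm above it. One bar lies through each slot along the bin's x, flat on the floor: about 57 mm of it in the chamber and 103 mm in the pocket. Axes as the bin.
- slot_right (a point): The same for the other slot, at y = -35 mm of the bin.
- copper_bar_center (a point): Copper flat bar, 160 long (x) x 18 wide (y) x 14 high (z) mm, 0.24 to 0.38 kg. Point: its centre. It starts in either slot. Level, it can not clear the lip; tipped up about its back bottom edge on the floor it clears the lip from about 11 degrees and meets the slot's top at about 21 degrees. Drawn about 65 mm along its own length it is free of the slot.
- grey_bar_center (a point): Grey aluminium bar of the same size, in the bin's other slot, 160 x 18 x 14 mm, about 0.15 kg; this point is its centre. To be left where it is.
- rest_seat (a point): Test rest, fixed: grey base 150 (x) x 80 (y) x 14 high mm; two black saddles at x = -50 and +50, 16 thick in x. Each has a notch, open at the top, brass floor: 28 wide, flaring out above 10 mm; top 21 over the notch floor. Point: midway between the saddles at notch-floor height, 42 over the bench; x runs through both notches, z up. A bar lying in it has its centre 7 mm higher.
- ring_gauge: Grey steel ring 48 across, 14 high, loose, a bystander; origin under its middle.
- solvent_bottle: White squeeze bottle with red cap, 46 across, 130 high, loose, a bystander; origin under its middle.
- eraser: Blue and white eraser 20 x 42 x 12, loose, a bystander; origin under its middle.
- test_weight: Small steel weight with a knob, 22 across, 37 high, loose, a bystander; origin under its middle.
There are look-alikes about, which are no part of the job. Of the things that look like the part that bears rest_seat, the larger one is meant.

How it is judged (in metres and radians):
At the end, for the whole second after the job is handed in: The copper bar rests in both notches: centre within 15 mm of the rest's middle along it and 9 mm across, 3 to 12 mm over the notch floors, in line within 0.12 rad, at rest. The grey bar is within 15 mm of its start (bystanders never over 30 mm) (x of copper_bar_center in the frame of rest_seat between -0.015 and 0.015 m and y of copper_bar_center in the frame of rest_seat between -0.009 and 0.009 m and z of copper_bar_center in the frame of rest_seat between 0.003 and 0.012 m and angle between the x axis of copper_bar_center and the x axis of rest_seat, either way round below 0.12 rad and linear speed of copper_bar below 0.02 m/s and distance of grey_bar_center from where it was at the start of the episode below 0.015 m); the robot touches nothing.
It fails at once if the copper bar is dropped into the rest (falls free, faster than 0.6 m/s) (horizontal distance between copper_bar_center and rest_seat below 0.08 m and linear speed of copper_bar above 0.6 m/s and contact force between the fingers and copper_bar below 0.1 N).
It fails at once if the grey bar is moved by more than 30 mm (distance of grey_bar_center from where it was at the start of the episode above 0.03 m).
It fails at once if a bystander is moved by more than 30 mm (distance of any of ring_gauge, solvent_bottle, eraser, test_weight from where it was at the start of the episode above 0.03 m).
It also fails if it takes over 45 s, if anything falls off the work surface, if the arm or the gripper's body presses on something with over 40 N, if the wrist force passes 120 N, or if a joint passes its speed limit or range.

## Working session

There is one attempt and no reset: what is moved stays moved. The work goes in short steps, Python scripts to look and compute and a tool call to move; the robot and the scene stay as the last step left them, time stands still between calls to the robot, and variables do not carry over. Pictures are saved under pics/ and viewed, and the job is handed in when it is done.

Besides the shell and the picture viewer there is one more tool, called after "Call:" by a JSON object that holds its "op" and its "data", one argument or row to a line. arm_command: Moves the arm, as the interface text tells. Its arguments: {"type":"object","properties":{"rows":{"type":"array"},"force":{"type":"number"}},"required":["rows"]}

```bash
ls; mkdir -p pics; python3 - <<'E'
from workcell import bot, capture, get_calibration
import cv2
for n in("side","top"):
    cv2.imwrite(f"pics/{n}0.png",capture(n)); c=get_calibration(n); print(n,c)
s=bot.get_state(); print(s)
E
```

```text
pics
side {'K': array([[411.95836355,   0.        , 273.44427882],
       [  0.        , 411.95836355, 213.27540781],
       [  0.        ,   0.        ,   1.        ]]), 'R': array([[ 0.94527397, -0.32615306,  0.00901709],
       [-0.14425852, -0.4425666 , -0.88505609],
       [ 0.29265441,  0.83531969, -0.46539704]]), 't': array([-0.46841959,  0.15620941,  1.01028902])}
top {'K': array([[542.41243006,   0.        , 275.66958518],
       [  0.        , 542.41243006, 211.74657324],
       [  0.        ,   0.        ,   1.        ]]), 'R': array([[-0.0117972 , -0.99992113, -0.00430749],
       [-0.9875861 ,  0.01232625, -0.15659425],
       [ 0.15663499,  0.00240664, -0.98765363]]), 't': array([0.10535185, 0.53549064, 1.63327544])}
{'clock': 0.1, 'joint_pos': array([ 5.65048591e+01,  1.48550885e+01,  8.80023057e+01,  1.31263048e-03,
        7.72352364e+01, -1.16178075e+01]), 'qd': array([-0.004247  , -0.14407344, -0.26487285,  0.02036771,  0.13706959,
        0.03194039]), 'joint_efforts': array([ 2.04586802e-03, -4.38206041e+01, -2.84644121e+01,  7.19144661e-02,
        3.61311156e-02, -6.21110962e-05]), 'tcp_pos': array([0.20464496, 0.51002923, 0.2349183 ]), 'eef_rot': array([[-9.27981687e-01,  3.72624690e-01, -9.10839212e-04],
       [ 3.72625642e-01,  9.27980790e-01, -1.33589434e-03],
       [ 3.47454077e-04, -1.57908753e-03, -9.99998693e-01]]), 'wrist_force': array([ 0.17618201,  0.11364434, -0.48269506]), 'ft_torque': array([-0.00751317,  0.01960529,  0.01373538]), 'opening': 0.09304375293645614}
```

View pics/top0.png

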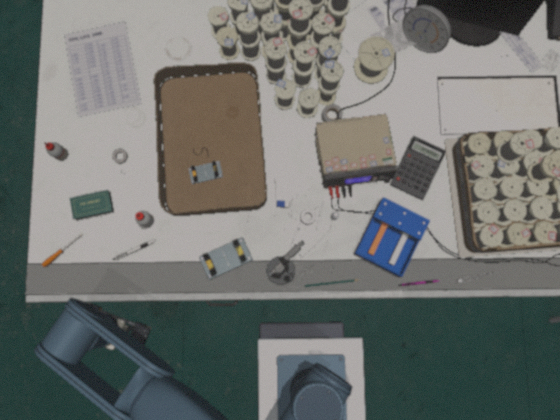

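View pics/side0.png

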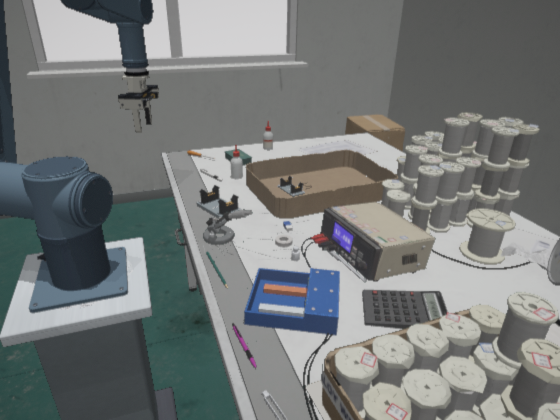

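```bash
python3 - <<'E'
import cv2
t=cv2.imread("pics/top0.png"); s=cv2.imread("pics/side0.png")
cv2.imwrite("pics/z1.png",cv2.resize(t[190:285,345:440],None,fx=6,fy=6,interpolation=cv2.INTER_CUBIC))
cv2.imwrite("pics/z2.png",cv2.resize(t[225:290,190:310],None,fx=6,fy=6,interpolation=cv2.INTER_CUBIC))
cv2.imwrite("pics/z3.png",cv2.resize(s[255:340,240:350],None,fx=7,fy=7,interpolation=cv2.INTER_CUBIC))
cv2.imwrite("pics/z4.png",cv2.resize(s[170:260,185:310],None,fx=6,fy=6,interpolation=cv2.INTER_CUBIC))
E
```

```text
(no output)
```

View pics/z1.png

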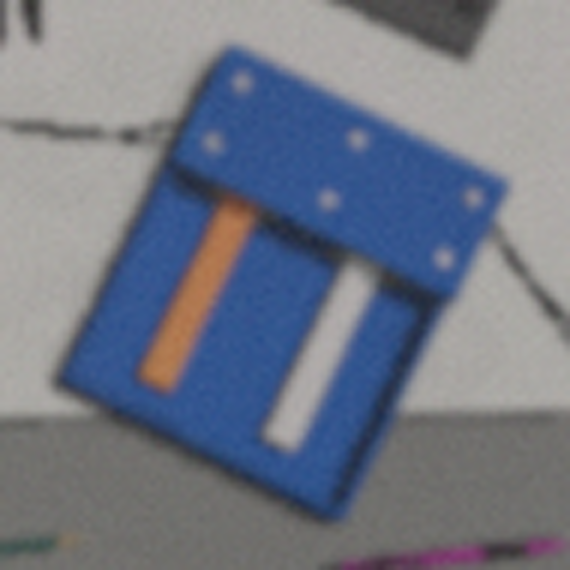

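View pics/z2.png

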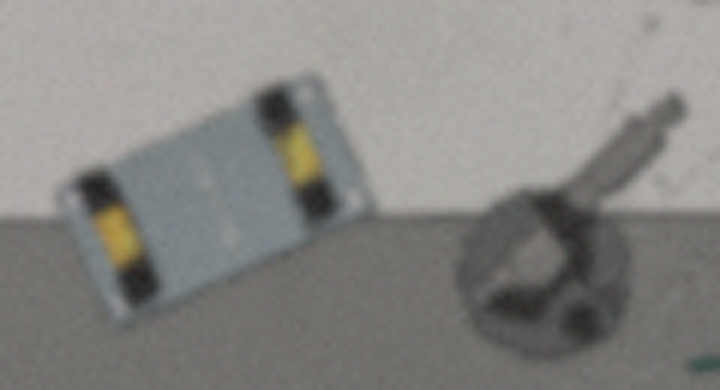

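View pics/z3.png

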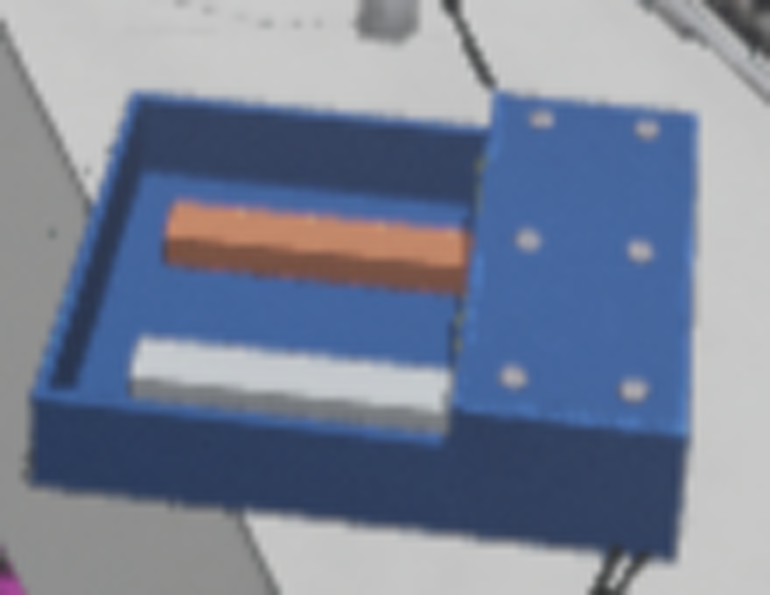

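View pics/z4.png

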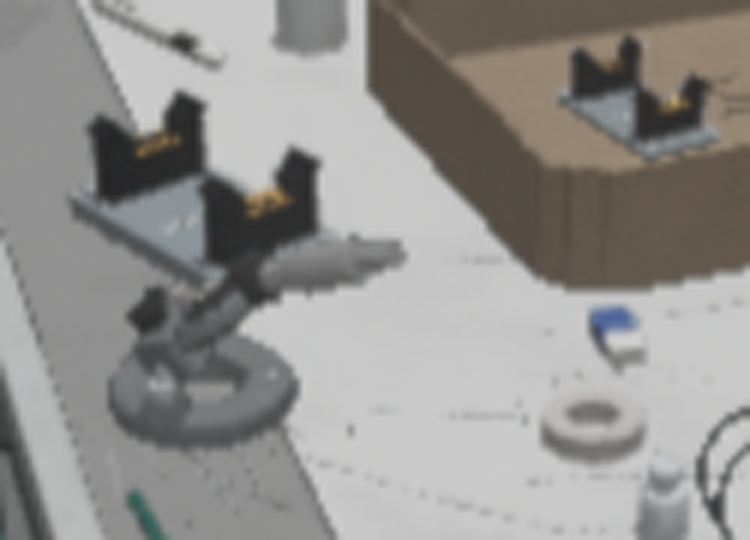

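```bash
cat > h.py <<'E'
import numpy as np, cv2
from workcell import bot, capture, get_calibration
def ray(n,uv,z):
    c=get_calibration(n);K,R,t=c["K"],c["R"],c["t"]
    d=R.T@np.linalg.solve(K,np.array([uv[0],uv[1],1.])); o=-R.T@t
    return o+d*(z-o[2])/d[2]
def ray0(n,uv):
    c=get_calibration(n);K,R,t=c["K"],c["R"],c["t"]
    d=R.T@np.linalg.solve(K,np.array([uv[0],uv[1],1.])); return -R.T@t, d/np.linalg.norm(d)
def proj(n,X):
    c=get_calibration(n);p=c["K"]@(c["R"]@np.asarray(X)+c["t"]); return p[:2]/p[2]
def blob(im,lo,hi,roi):
    h=cv2.cvtColor(im,cv2.COLOR_BGR2HSV); m=cv2.inRange(h,lo,hi)
    k=np.zeros_like(m);x0,y0,x1,y1=roi;k[y0:y1,x0:x1]=255;m&=k
    cs,_=cv2.findContours(m,cv2.RETR_EXTERNAL,cv2.CHAIN_APPROX_NONE)
    return sorted(cs,key=cv2.contourArea,reverse=True)
E
python3 - <<'E'
from h import *
t=cv2.imread("pics/top0.png"); s=cv2.imread("pics/side0.png")
for nm,lo,hi,roi,z in(("cop",(5,90,90),(20,255,255),(345,190,440,285),.018),("grey",(0,0,130),(180,60,255),(385,230,415,268),.018),("brass",(20,90,90),(35,255,255),(190,225,260,285),.042)):
    for c in blob(t,lo,hi,roi)[:2]:
        r=cv2.minAreaRect(c); b=cv2.boxPoints(r)
        W=np.array([ray("top",p,z)[:2] for p in b]); 
        print(nm,cv2.contourArea(c),np.round(r[0],1),np.round(W,4).tolist(),W.mean(0).round(4),"sides",np.linalg.norm(W[1]-W[0]).round(4),np.linalg.norm(W[2]-W[1]).round(4))
# bin outer: blue mask
for n,im,roi,lo in(("top",t,(345,190,440,285),(100,120,60)),):
    c=blob(im,lo,(125,255,255),roi)[0]; ap=cv2.approxPolyDP(c,4,True)[:,0]; print(n,ap.tolist())
for im,lo,hi,roi in((s,(10,80,80),(35,255,255),(190,170,245,215)),):
    for c in blob(im,lo,hi,roi)[:3]: print("side brass",cv2.contourArea(c),cv2.boundingRect(c), cv2.minAreaRect(c)[0])
E
```

```text
cop 135.0 [377.4 238.2] [[0.4115, -0.1842], [0.5034, -0.234], [0.4957, -0.2486], [0.4039, -0.1988]] [ 0.4536 -0.2164] sides 0.1045 0.0166
grey 157.5 [398.  249.3] [[0.3781, -0.2474], [0.4669, -0.2932], [0.4587, -0.31], [0.3699, -0.2641]] [ 0.4184 -0.2787] sides 0.0999 0.0187
grey 10.0 [412.5 254.5] [[0.4123, -0.3186], [0.4122, -0.3279], [0.3906, -0.3268], [0.3907, -0.3175]] [ 0.4015 -0.3227] sides 0.0093 0.0217
brass 34.5 [209.5 263.5] [[0.3893, 0.3154], [0.3959, 0.3021], [0.3702, 0.2891], [0.3637, 0.3024]] [0.3797 0.3023] sides 0.0149 0.0288
brass 27.0 [239.4 250.2] [[0.43, 0.2218], [0.4342, 0.2089], [0.4084, 0.2004], [0.4042, 0.2133]] [0.4192 0.2111] sides 0.0135 0.0272
top [[383, 199], [356, 253], [401, 275], [416, 243], [408, 239], [396, 264], [388, 264], [399, 237], [396, 231], [418, 239], [428, 221]]
side brass 13.5 (226, 201, 7, 5) (228.90000915527344, 203.20001220703125)
side brass 5.5 (208, 192, 7, 4) (210.80001831054688, 193.60000610351562)
```

```bash
cat >> h.py <<'E'
def plan(p,yaw_y=None):
    """remaining tool-frame shift (units 50mm) and roll units; yaw_y = wanted world angle of tool y, deg"""
    s=bot.get_state(); R=s["eef_rot"]; d=np.asarray(p)-s["tcp_pos"]
    print("t",s["clock"],"tcp",s["tcp_pos"].round(4),"F",s["wrist_force"].round(1),"open",round(s["opening"],4),"j",s["joint_pos"].round(0))
    print("mm world",(d*1000).round(1),"tool units",(R.T@d/.05).round(3), "rows",(np.linalg.norm(d)/.05).round(1))
    if yaw_y is not None:
        a=np.degrees(np.arctan2(R[1,1],R[0,1])); e=(yaw_y-a+90)%180-90; print("yaw y",a.round(2),"roll units",(-e/8).round(3))
E
python3 - <<'E'
from h import *
a=np.radians(-28.3);u=np.array([np.cos(a),np.sin(a)]);v=np.array([-u[1],u[0]])
c=np.array([.4536,-.2164])
for z in(.018,.004):
  for i in(-51.5,51.5):
    for j in(9,-9): print(z,i,j,proj("side",[*(c+u*i/1e3+v*j/1e3),z]).round(1))
print("brass",proj("side",[.3797,.3023,.042]),proj("side",[.4192,.2111,.042]))
s=cv2.imread("pics/side0.png")
c=blob(s,(3,90,60),(20,255,255),(255,275,315,305))[0]; print(cv2.approxPolyDP(c,1,True)[:,0].tolist(),proj("side",[.4584,-.2190,.1]))
plan([.4584,-.2190,.12],61.7)
E
```

```text
0.018 -51.5 9 [265.7 282.3]
0.018 -51.5 -9 [264.3 287. ]
0.018 51.5 9 [309.4 287. ]
0.018 51.5 -9 [308.8 291.8]
0.004 -51.5 9 [265.7 287. ]
0.004 -51.5 -9 [264.3 291.8]
0.004 51.5 9 [309.1 291.8]
0.004 51.5 -9 [308.5 296.7]
brass [210.26371633 192.12792845] [228.52510407 202.14025611]
[[264, 291], [305, 295], [306, 290], [304, 288], [265, 285]] [290.20381062 257.62343363]
t 0.1 tcp [0.2046 0.51   0.2349] F [ 0.2  0.1 -0.5] open 0.093 j [ 57.  15.  88.   0.  77. -12.]
mm world [ 253.8 -729.  -114.9] tool units [-10.143 -11.636   2.313] rows 15.6
yaw y 68.12 roll units 0.803
```

Call:
{"op": "arm_command", "data": {
  "rows": [
    {"linear": [-0.6, -0.7, 0], "roll": 0, "claw": 0.35},
    {"linear": [-0.62, -0.71, 0], "roll": 0, "claw": 0.35},
    {"linear": [-0.62, -0.71, 0], "roll": 0, "claw": 0.35},
    {"linear": [-0.62, -0.71, 0], "roll": 0, "claw": 0.35},
    {"linear": [-0.62, -0.71, 0], "roll": 0, "claw": 0.35},
    {"linear": [-0.62, -0.71, 0], "roll": 0, "claw": 0.35},
    {"linear": [-0.62, -0.71, 0], "roll": 0, "claw": 0.35},
    {"linear": [-0.62, -0.71, 0], "roll": 0, "claw": 0.35},
    {"linear": [-0.62, -0.71, 0], "roll": 0, "claw": 0.35},
    {"linear": [-0.62, -0.71, 0], "roll": 0, "claw": 0.35},
    {"linear": [-0.62, -0.71, 0], "roll": 0, "claw": 0.35},
    {"linear": [-0.62, -0.71, 0], "roll": 0, "claw": 0.35}
  ]
}}

```text
clock: 1.3
tcp_pos: [0.3933, -0.0372, 0.232]
eef_rot: [[-0.932, 0.361, -0.002], [0.361, 0.932, -0.002], [0.001, -0.003, -1.0]]
wrist_force: [0.8, 0.6, -0.3]
opening: 0.0324
```

```bash
python3 - <<'E'
from h import *
plan([.4584,-.2190,.12],61.7)
E
```

```text
t 1.3 tcp [ 0.3933 -0.0372  0.232 ] F [ 0.8  0.6 -0.3] open 0.0324 j [-22.  -1. 107.  -0.  74. -90.]
mm world [  65.1 -181.8 -112. ] tool units [-2.529 -2.913  2.247] rows 4.5
yaw y 68.82 roll units 0.89
```

Call:
{"op": "arm_command", "data": {
  "rows": [
    {"linear": [-0.6, -0.7, 0.1], "roll": 0, "claw": 0.34},
    {"linear": [-0.6, -0.7, 0.1], "roll": 0, "claw": 0.34},
    {"linear": [-0.6, -0.7, 0.2], "roll": 0, "claw": 0.34},
    {"linear": [-0.5, -0.6, 0.3], "roll": 0, "claw": 0.34},
    {"linear": [-0.2, -0.2, 0.6], "roll": 0.5, "claw": 0.34},
    {"linear": [0, 0, 0.6], "roll": 0.4, "claw": 0.34},
    {"linear": [0, 0, 0.4], "roll": 0, "claw": 0.34},
    {"linear": [0, 0, 0], "roll": 0, "claw": 0.34}
  ]
}}

```text
clock: 2.1
tcp_pos: [0.4591, -0.235, 0.1117]
eef_rot: [[-0.872, 0.49, -0.0], [0.49, 0.872, -0.004], [-0.001, -0.003, -1.0]]
wrist_force: [0.5, -0.1, -1.1]
opening: 0.0316
```

```bash
python3 - <<'E'
from h import *
plan([.4584,-.2190,.0245],61.7)
for n in("top","side"): cv2.imwrite(f"pics/{n}1.png",capture(n))
t=cv2.imread("pics/top1.png"); s=cv2.imread("pics/side1.png")
a=cv2.resize(t[190:285,345:440],(400,400),interpolation=cv2.INTER_CUBIC);b=cv2.resize(s[220:320,240:340],(400,400),interpolation=cv2.INTER_CUBIC)
cv2.imwrite("pics/c1.png",np.hstack([a,b]))
E
```

```text
t 2.1 tcp [ 0.4591 -0.235   0.1117] F [ 0.5 -0.1 -1.1] open 0.0316 j [ -39.   18.  102.   -0.   59. -100.]
mm world [ -0.7  16.  -87.2] tool units [0.172 0.279 1.743] rows 1.8
yaw y 60.68 roll units -0.128
```

View pics/c1.png

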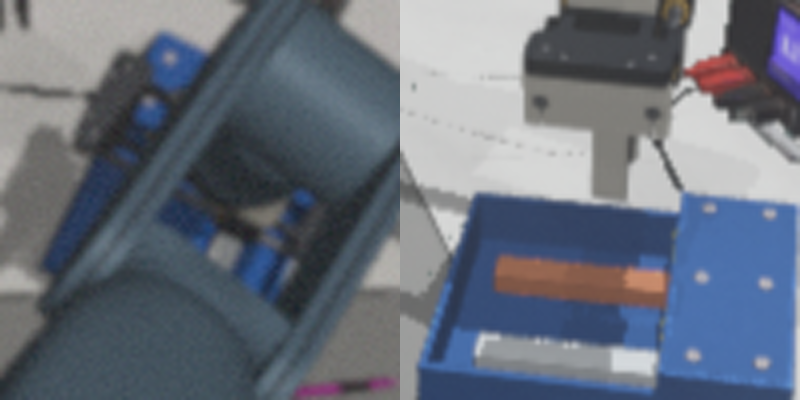

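Call:
{"op": "arm_command", "data": {
  "rows": [
    {"linear": [0.17, 0.28, 0.2], "roll": -0.12, "claw": 0.34},
    {"linear": [0, 0, 0.2], "roll": 0, "claw": 0.34},
    {"linear": [0, 0, 0], "roll": 0, "claw": 0.34}
  ]
}}

```text
clock: 2.5
tcp_pos: [0.4618, -0.2184, 0.0962]
eef_rot: [[-0.882, 0.472, 0.008], [0.472, 0.882, -0.01], [-0.012, -0.005, -1.0]]
wrist_force: [-0.4, -0.2, -0.1]
opening: 0.0317
```

```bash
python3 - <<'E'
from h import *
plan([.4584,-.2190,.0245],61.7)
E
```

```text
t 2.5 tcp [ 0.4618 -0.2184  0.0962] F [-0.4 -0.2 -0.1] open 0.0317 j [-38.  19. 104.  -0.  56. -99.]
mm world [ -3.4  -0.6 -71.7] tool units [ 0.071 -0.035  1.434] rows 1.4
yaw y 61.86 roll units 0.019
```

Call:
{"op": "arm_command", "data": {
  "rows": [
    {"linear": [0.07, -0.03, 0.4], "roll": 0, "claw": 0.34},
    {"linear": [0, 0, 0.4], "roll": 0, "claw": 0.34},
    {"linear": [0, 0, 0.1], "roll": 0, "claw": 0.34},
    {"linear": [0, 0, 0], "roll": 0, "claw": 0.34}
  ]
}}

```text
clock: 2.9
tcp_pos: [0.4604, -0.2184, 0.0527]
eef_rot: [[-0.883, 0.469, 0.013], [0.469, 0.883, -0.014], [-0.018, -0.006, -1.0]]
wrist_force: [0.1, -0.8, 0.1]
opening: 0.0321
```

```bash
python3 - <<'E'
from h import *
plan([.4584,-.2190,.0245],61.7)
print(bot.get_state()["eef_rot"].round(3).tolist())
E
```

```text
t 2.9 tcp [ 0.4604 -0.2184  0.0527] F [ 0.1 -0.8  0.1] open 0.0321 j [ -38.   22.  107.   -0.   50. -100.]
mm world [ -2.   -0.6 -28.2] tool units [ 0.04  -0.026  0.564] rows 0.6
yaw y 62.04 roll units 0.042
[[-0.883, 0.469, 0.013], [0.469, 0.883, -0.014], [-0.018, -0.006, -1.0]]
```

Call:
{"op": "arm_command", "data": {
  "rows": [
    {"linear": [0.04, -0.02, 0.3], "roll": 0, "claw": 0.34},
    {"linear": [0, 0, 0.15], "roll": 0, "claw": 0.34},
    {"linear": [0, 0, 0], "roll": 0, "claw": 0.34}
  ]
}}

```text
clock: 3.2
tcp_pos: [0.4604, -0.2198, 0.0324]
eef_rot: [[-0.883, 0.468, 0.017], [0.468, 0.884, -0.017], [-0.023, -0.007, -1.0]]
wrist_force: [-0.7, 0.4, -0.0]
opening: 0.0316
```

```bash
python3 - <<'E'
from h import *
plan([.4584,-.2190,.0245],61.7)
b=capture("side");cv2.imwrite("pics/s2.png",cv2.resize(b[220:320,240:340],(700,700),interpolation=cv2.INTER_CUBIC)[:600])
E
```

```text
t 3.2 tcp [ 0.4604 -0.2198  0.0324] F [-0.7  0.4 -0. ] open 0.0316 j [ -38.   24.  108.   -0.   47. -100.]
mm world [-2.   0.8 -7.9] tool units [ 0.046 -0.004  0.157] rows 0.2
yaw y 62.07 roll units 0.047
```

View pics/s2.png

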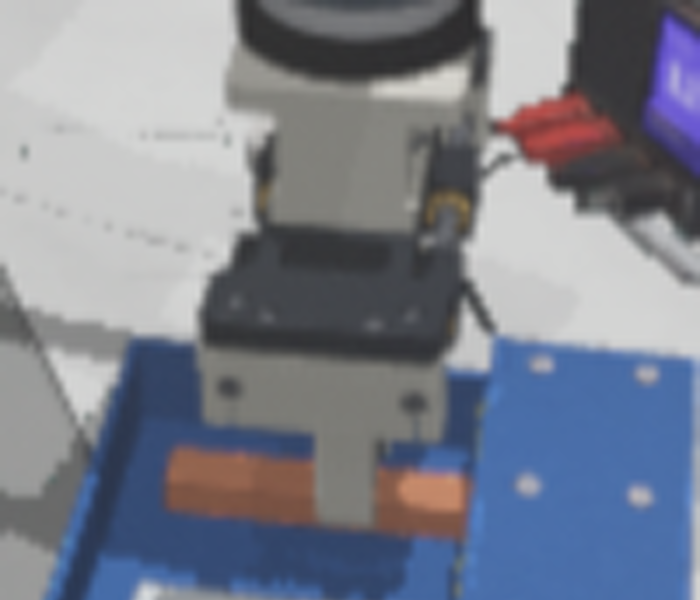

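Call:
{"op": "arm_command", "data": {
  "rows": [
    {"linear": [0.03, 0, 0.12], "roll": 0, "claw": 0.34},
    {"linear": [0, 0, 0], "roll": 0, "claw": 0.1},
    {"linear": [0, 0, 0], "roll": 0, "claw": 0.1},
    {"linear": [0, 0, 0], "roll": 0, "claw": 0.1},
    {"linear": [0, 0, 0], "roll": 0, "claw": 0.1}
  ],
  "force": 5
}}

```text
clock: 3.75
tcp_pos: [0.4603, -0.2199, 0.028]
eef_rot: [[-0.883, 0.468, 0.019], [0.468, 0.884, -0.019], [-0.026, -0.007, -1.0]]
wrist_force: [0.5, 0.2, -2.6]
opening: 0.0178
```

```bash
python3 - <<'E'
from h import *
plan([.4584,-.2190,.0245],61.7)
E
```

```text
t 3.75 tcp [ 0.4603 -0.2199  0.028 ] F [ 0.5  0.2 -2.6] open 0.0178 j [ -38.   24.  109.   -0.   46. -100.]
mm world [-1.9  0.9 -3.5] tool units [ 0.045 -0.002  0.068] rows 0.1
yaw y 62.08 roll units 0.048
```

Call:
{"op": "arm_command", "data": {
  "rows": [
    {"linear": [0, 0, 0], "roll": 0, "claw": 0.3},
    {"linear": [0.02, 0, 0.1], "roll": 0, "claw": 0.3},
    {"linear": [0, 0, 0.03], "roll": 0, "claw": 0.3},
    {"linear": [0, 0, 0], "roll": 0, "claw": 0.1},
    {"linear": [0, 0, 0], "roll": 0, "claw": 0.1},
    {"linear": [0, 0, 0], "roll": 0, "claw": 0.1},
    {"linear": [0, 0, 0], "roll": 0, "claw": 0.1}
  ],
  "force": 5
}}

```text
clock: 4.45
tcp_pos: [0.4601, -0.2197, 0.0216]
eef_rot: [[-0.883, 0.468, 0.021], [0.468, 0.884, -0.019], [-0.027, -0.007, -1.0]]
wrist_force: [1.4, 0.7, 0.6]
opening: 0.0179
```

Call:
{"op": "arm_command", "data": {
  "rows": [
    {"linear": [-0.02, 0, -0.15], "roll": 0, "claw": 0.1},
    {"linear": [-0.03, 0, -0.15], "roll": 0, "claw": 0.1},
    {"linear": [-0.03, 0, -0.15], "roll": 0, "claw": 0.1},
    {"linear": [0, 0, 0], "roll": 0, "claw": 0.1}
  ]
}}

```text
clock: 4.85
tcp_pos: [0.4624, -0.2208, 0.0451]
eef_rot: [[-0.883, 0.468, 0.018], [0.468, 0.884, -0.018], [-0.024, -0.007, -1.0]]
wrist_force: [0.5, -0.0, -2.4]
opening: 0.0179
```

```bash
python3 - <<'E'
from h import *
plan([.4584,-.2190,.0496],61.7)
b=capture("side");cv2.imwrite("pics/s3.png",cv2.resize(b[220:320,240:340],(700,700),interpolation=cv2.INTER_CUBIC)[:600])
E
```

```text
t 4.85 tcp [ 0.4624 -0.2208  0.0451] F [ 0.5 -0.  -2.4] open 0.0179 j [ -38.   23.  108.   -0.   48. -100.]
mm world [-4.   1.8  4.5] tool units [ 0.086 -0.007 -0.092] rows 0.1
yaw y 62.08 roll units 0.048
```

View pics/s3.png

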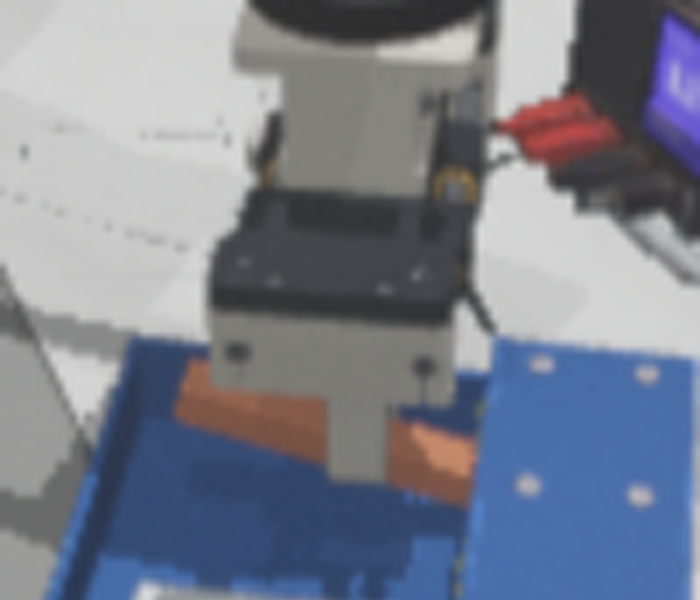

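Call:
{"op": "arm_command", "data": {
  "rows": [
    {"linear": [-0.03, 0, -0.12], "roll": 0, "claw": 0.1},
    {"linear": [0, 0, 0], "roll": 0, "claw": 0.1}
  ]
}}

```text
clock: 5.1
tcp_pos: [0.4634, -0.2211, 0.0511]
eef_rot: [[-0.883, 0.468, 0.018], [0.468, 0.884, -0.017], [-0.024, -0.007, -1.0]]
wrist_force: [0.3, -1.0, -2.3]
opening: 0.0177
```

Call:
{"op": "arm_command", "data": {
  "rows": [
    {"linear": [0, 0, 0], "roll": 0, "claw": 0},
    {"linear": [0, 0, 0], "roll": 0, "claw": 0},
    {"linear": [0, 0, 0], "roll": 0, "claw": 0}
  ],
  "force": 45
}}

```text
clock: 5.4
tcp_pos: [0.4633, -0.2211, 0.0511]
eef_rot: [[-0.883, 0.468, 0.018], [0.468, 0.884, -0.017], [-0.024, -0.007, -1.0]]
wrist_force: [1.1, -0.0, -2.4]
opening: 0.0175
```

```bash
python3 - <<'E'
from h import *
plan([.4584,-.2190,.0496],61.7)
b=capture("side");cv2.imwrite("pics/s4.png",cv2.resize(b[220:320,240:340],(700,700),interpolation=cv2.INTER_CUBIC)[:600])
E
```

```text
t 5.4 tcp [ 0.4633 -0.2211  0.0511] F [ 1.1 -0.  -2.4] open 0.0175 j [ -38.   22.  107.   -0.   49. -100.]
mm world [-4.9  2.1 -1.5] tool units [ 0.107 -0.009  0.028] rows 0.1
yaw y 62.08 roll units 0.048
```

View pics/s4.png

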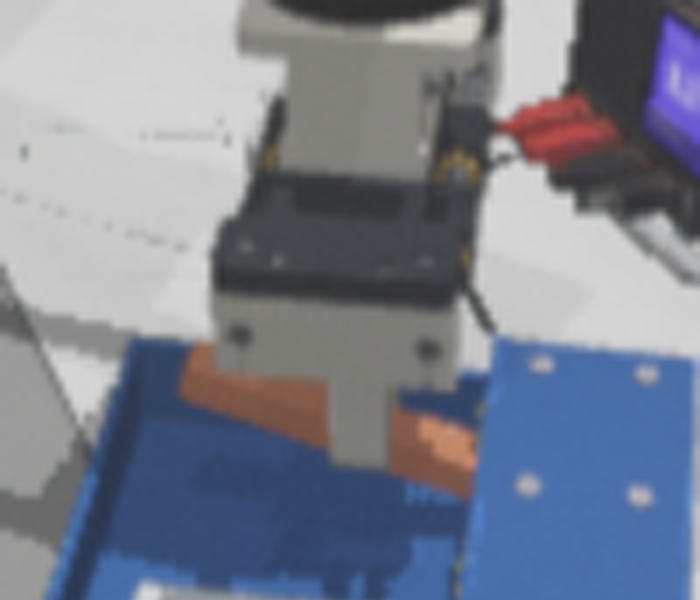

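Call:
{"op": "arm_command", "data": {
  "rows": [
    {"linear": [0.2, 0, -0.066], "roll": 0, "claw": 0},
    {"linear": [0.2, 0, -0.066], "roll": 0, "claw": 0},
    {"linear": [0.2, 0, -0.066], "roll": 0, "claw": 0},
    {"linear": [0, 0, 0], "roll": 0, "claw": 0}
  ]
}}

```text
clock: 5.85
tcp_pos: [0.4326, -0.2043, 0.06]
eef_rot: [[-0.884, 0.468, 0.014], [0.468, 0.884, -0.015], [-0.019, -0.006, -1.0]]
wrist_force: [-0.7, 0.4, -3.0]
opening: 0.0175
```

```bash
python3 - <<'E'
from h import *
p=np.array([.4633,-.2211,.0511]);u=np.array([-.883,.468,0])
plan(p+u*.067+[0,0,.0205],61.7); d=bot.get_state()["tcp_pos"]-p; print("along",d@u,"up",d[2])
E
```

```text
t 5.85 tcp [ 0.4326 -0.2043  0.06  ] F [-0.7  0.4 -3. ] open 0.0175 j [ -39.   19.  111.   -0.   49. -101.]
mm world [-28.5  14.5  11.6] tool units [ 0.635 -0.011 -0.244] rows 0.7
yaw y 62.1 roll units 0.05
along 0.03497255383990728 up 0.00888748510448592
```

Call:
{"op": "arm_command", "data": {
  "rows": [
    {"linear": [0.2, 0, -0.085], "roll": 0, "claw": 0},
    {"linear": [0.2, 0, -0.085], "roll": 0, "claw": 0},
    {"linear": [0.2, 0, -0.08], "roll": 0, "claw": 0},
    {"linear": [0, 0, 0], "roll": 0, "claw": 0}
  ]
}}

```text
clock: 6.25
tcp_pos: [0.403, -0.1884, 0.0732]
eef_rot: [[-0.884, 0.468, 0.014], [0.468, 0.884, -0.015], [-0.019, -0.006, -1.0]]
wrist_force: [0.2, 0.4, -4.5]
opening: 0.0172
```

```bash
python3 - <<'E'
from h import *
p=np.array([.4633,-.2211,.0511]);u=np.array([-.883,.468,0])
plan(p+u*.067+[0,0,.0205],61.7); d=bot.get_state()["tcp_pos"]-p; print("along",d@u,"up",d[2])
b=capture("side");cv2.imwrite("pics/s5.png",cv2.resize(b[220:320,220:350],(780,600),interpolation=cv2.INTER_CUBIC)[:600])
E
```

```text
t 6.25 tcp [ 0.403  -0.1884  0.0732] F [ 0.2  0.4 -4.5] open 0.0172 j [ -39.   14.  115.   -0.   50. -101.]
mm world [ 1.1 -1.3 -1.6] tool units [-0.031 -0.013  0.033] rows 0.0
yaw y 62.1 roll units 0.05
along 0.06849539278735808 up 0.02212523486558777
```

View pics/s5.png

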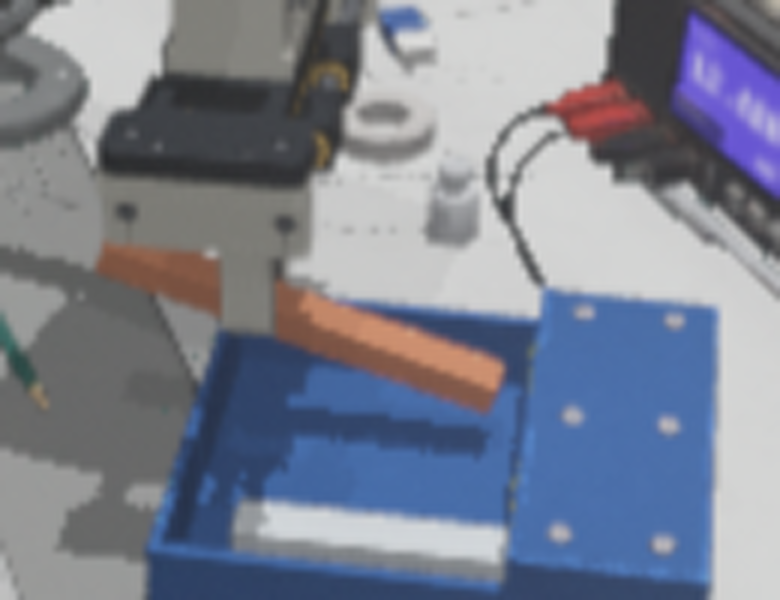

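Call:
{"op": "arm_command", "data": {
  "rows": [
    {"linear": [0.1, 0, -0.4], "roll": 0, "claw": 0},
    {"linear": [0.1, 0, -0.7], "roll": 0, "claw": 0},
    {"linear": [0, 0, -0.7], "roll": 0, "claw": 0},
    {"linear": [0.1, 0.2, -0.4], "roll": 0, "claw": 0},
    {"linear": [0.3, 0.5, 0], "roll": 0.2, "claw": 0},
    {"linear": [0.4, 0.7, 0], "roll": 0.3, "claw": 0},
    {"linear": [0.35, 0.75, 0], "roll": 0.3, "claw": 0},
    {"linear": [0.3, 0.75, 0], "roll": 0.3, "claw": 0},
    {"linear": [0.3, 0.75, 0], "roll": 0.3, "claw": 0},
    {"linear": [0.3, 0.75, 0], "roll": 0.3, "claw": 0}
  ],
  "force": 55
}}

```text
clock: 7.3
tcp_pos: [0.4337, 0.0567, 0.1863]
eef_rot: [[-0.734, 0.678, 0.026], [0.678, 0.735, -0.021], [-0.034, 0.002, -0.999]]
wrist_force: [1.2, -1.0, -3.0]
opening: 0.0173
```

```bash
python3 - <<'E'
from h import *
r=np.array([.39945,.2567]);u=np.array([-.3975,.9176])
plan([*(r+u*.022),.18],23.4)
E
```

```text
t 7.3 tcp [0.4337 0.0567 0.1863] F [ 1.2 -1.  -3. ] open 0.0173 j [ -6.   5. 108.  -1.  66. -53.]
mm world [-43.  220.2  -6.3] tool units [3.62  2.652 0.01 ] rows 4.5
yaw y 47.3 roll units 2.988
```

Call:
{"op": "arm_command", "data": {
  "rows": [
    {"linear": [0.6, 0.5, 0], "roll": 0.5, "claw": 0},
    {"linear": [0.65, 0.45, 0], "roll": 0.5, "claw": 0},
    {"linear": [0.7, 0.35, 0], "roll": 0.5, "claw": 0},
    {"linear": [0.5, 0.2, 0], "roll": 0.5, "claw": 0},
    {"linear": [0.3, 0.1, 0], "roll": 0.3, "claw": 0},
    {"linear": [0, 0, 0], "roll": 0, "claw": 0}
  ]
}}

```text
clock: 7.9
tcp_pos: [0.4067, 0.2266, 0.1823]
eef_rot: [[-0.475, 0.879, 0.032], [0.879, 0.476, -0.018], [-0.031, 0.02, -0.999]]
wrist_force: [-0.7, 0.1, -4.2]
opening: 0.0173
```

```bash
python3 - <<'E'
from h import *
r=np.array([.39945,.2567]);u=np.array([-.3975,.9176])
plan([*(r+u*.022),.15],23.4)
print(bot.get_state()["eef_rot"].round(3).tolist())
E
```

```text
t 7.9 tcp [0.4067 0.2266 0.1823] F [-0.7  0.1 -4.2] open 0.0173 j [ 17.   8. 104.  -2.  66. -11.]
mm world [-16.   50.3 -32.3] tool units [1.057 0.184 0.618] rows 1.2
yaw y 28.4 roll units 0.626
[[-0.475, 0.879, 0.032], [0.879, 0.476, -0.018], [-0.031, 0.02, -0.999]]
```

Call:
{"op": "arm_command", "data": {
  "rows": [
    {"linear": [0.5, 0.1, 0.3], "roll": 0.4, "claw": 0},
    {"linear": [0.3, 0.05, 0.2], "roll": 0.2, "claw": 0},
    {"linear": [0, 0, 0], "roll": 0, "claw": 0},
    {"linear": [0, 0, 0], "roll": 0, "claw": 0}
  ]
}}

```text
clock: 8.3
tcp_pos: [0.3978, 0.2649, 0.1559]
eef_rot: [[-0.401, 0.915, 0.035], [0.916, 0.402, -0.019], [-0.031, 0.024, -0.999]]
wrist_force: [0.3, 0.6, -3.0]
opening: 0.0172
```

```bash
python3 - <<'E'
from h import *
r=np.array([.39945,.2567]);u=np.array([-.3975,.9176])
plan([*(r+u*.022),.15],23.4)
b=capture("side");cv2.imwrite("pics/s6.png",b);cv2.imwrite("pics/s6z.png",cv2.resize(b[100:250,150:310],(640,600),interpolation=cv2.INTER_CUBIC))
t=capture("top");cv2.imwrite("pics/t6.png",t);cv2.imwrite("pics/t6z.png",cv2.resize(t[200:320,160:320],(800,600),interpolation=cv2.INTER_CUBIC))
E
```

```text
t 8.3 tcp [0.3978 0.2649 0.1559] F [ 0.3  0.6 -3. ] open 0.0172 j [ 22.  11. 105.  -2.  63.  -1.]
mm world [-7.1 11.9 -5.9] tool units [ 0.28  -0.037  0.108] rows 0.3
yaw y 23.7 roll units 0.038
```

View pics/s6z.png

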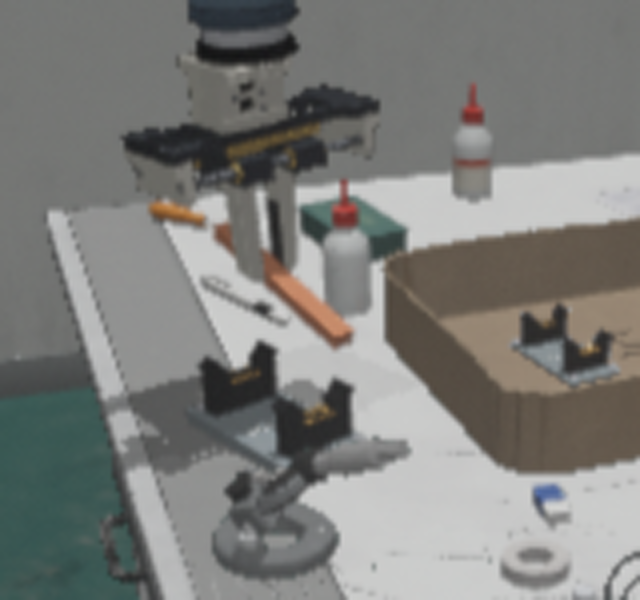

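View pics/t6z.png

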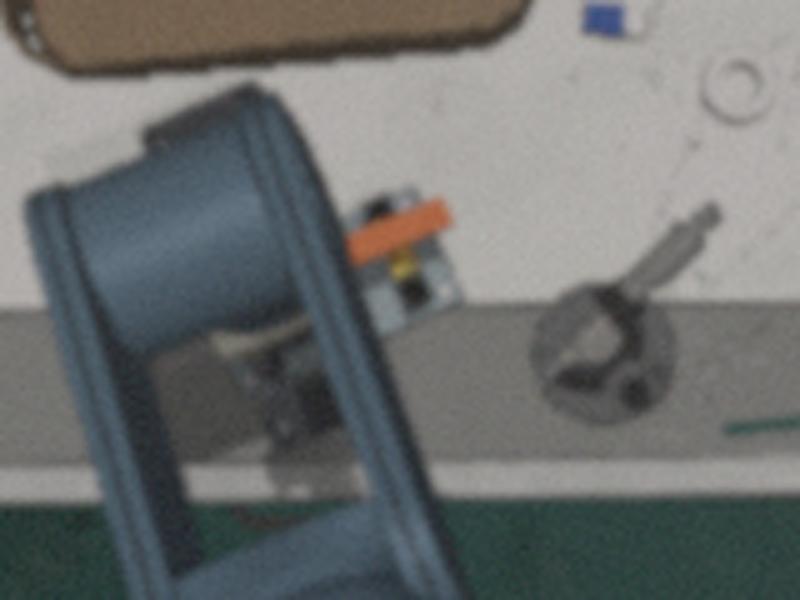

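```bash
python3 - <<'E'
from h import *
t=cv2.imread("pics/t6.png"); s=cv2.imread("pics/s6.png")
ct=blob(t,(3,90,90),(20,255,255),(228,232,256,258))[0]; print("top",cv2.approxPolyDP(ct,1,True)[:,0].tolist(),cv2.boxPoints(cv2.minAreaRect(ct)).round(1).tolist())
for c in blob(s,(3,90,60),(20,255,255),(200,150,245,192))[:2]: print("side",cv2.contourArea(c),cv2.approxPolyDP(c,.8,True)[:,0].tolist())
cv2.imwrite("pics/s6y.png",cv2.resize(s[140:200,195:250],(550,600),interpolation=cv2.INTER_CUBIC))
E
```

```text
top [[249, 242], [246, 240], [234, 244], [229, 247], [230, 252], [242, 252], [241, 249], [248, 245]] [[227.89999389648438, 245.39999389648438], [248.1999969482422, 239.3000030517578], [251.1999969482422, 249.1999969482422], [230.89999389648438, 255.3000030517578]]
side 128.5 [[216, 163], [217, 171], [233, 185], [236, 184], [237, 182]]
side 8.0 [[206, 156], [204, 157], [204, 159], [207, 161]]
```

View pics/s6y.png

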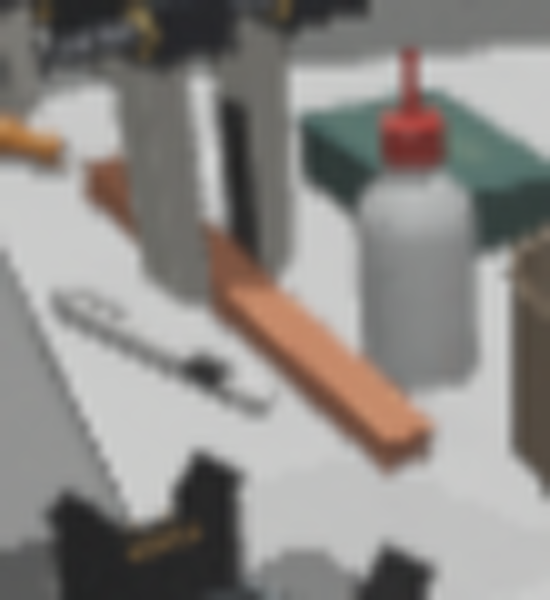

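```bash
python3 - <<'E'
from h import *
o1,d1=ray0("side",(235.4,183.7));o2,d2=ray0("top",(248.9,241.6))
A=np.stack([d1,-d2],1);k=np.linalg.lstsq(A,o2-o1,rcond=None)[0]
P,Q=o1+d1*k[0],o2+d2*k[1];E=(P+Q)/2;print(E,np.linalg.norm(P-Q))
tcp=np.array([.3978,.2649,.1559]);u=np.array([-.401,.916,0])
print("end rel tcp: along",(E-tcp)@u,"up",E[2]-tcp[2])
E
```

```text
[0.43654307 0.17823117 0.11636351] 0.0020058840408058547
end rel tcp: along -0.09492461522371341 up -0.039536488619751314
```

```bash
python3 - <<'E'
from h import *
r=np.array([.39945,.2567]);u=np.array([-.3975,.9176])
plan([*(r+u*.020),.10],23.4)
E
```

```text
t 8.4 tcp [0.398  0.2647 0.1562] F [-1.1  0.4 -3.7] open 0.0177 j [ 22.  11. 105.  -2.  63.  -1.]
mm world [ -6.5  10.3 -56.2] tool units [ 0.276 -0.065  1.114] rows 1.1
yaw y 23.62 roll units 0.027
```

Call:
{"op": "arm_command", "data": {
  "rows": [
    {"linear": [0.27, -0.06, 0.2], "roll": 0.03, "claw": 0},
    {"linear": [0, 0, 0.35], "roll": 0, "claw": 0},
    {"linear": [0, 0, 0.3], "roll": 0, "claw": 0},
    {"linear": [0, 0, 0], "roll": 0, "claw": 0},
    {"linear": [0, 0, 0], "roll": 0, "claw": 0}
  ]
}}

```text
clock: 8.9
tcp_pos: [0.3959, 0.2724, 0.1158]
eef_rot: [[-0.393, 0.919, 0.042], [0.919, 0.394, -0.017], [-0.032, 0.032, -0.999]]
wrist_force: [0.3, 0.2, -3.0]
opening: 0.0173
```

```bash
python3 - <<'E'
from h import *
r=np.array([.39945,.2567]);u=np.array([-.3975,.9176])
plan([*(r+u*.020),.09],23.4)
b=capture("side");cv2.imwrite("pics/s7z.png",cv2.resize(b[140:240,170:290],(720,600),interpolation=cv2.INTER_CUBIC))
t=capture("top");cv2.imwrite("pics/t7.png",t);cv2.imwrite("pics/t7z.png",cv2.resize(t[220:290,190:270],(686,600),interpolation=cv2.INTER_CUBIC))
E
```

```text
t 8.9 tcp [0.3959 0.2724 0.1158] F [ 0.3  0.2 -3. ] open 0.0173 j [ 23.  14. 108.  -2.  56.   1.]
mm world [ -4.4   2.6 -25.8] tool units [ 0.099 -0.077  0.51 ] rows 0.5
yaw y 23.21 roll units -0.024
```

View pics/s7z.png

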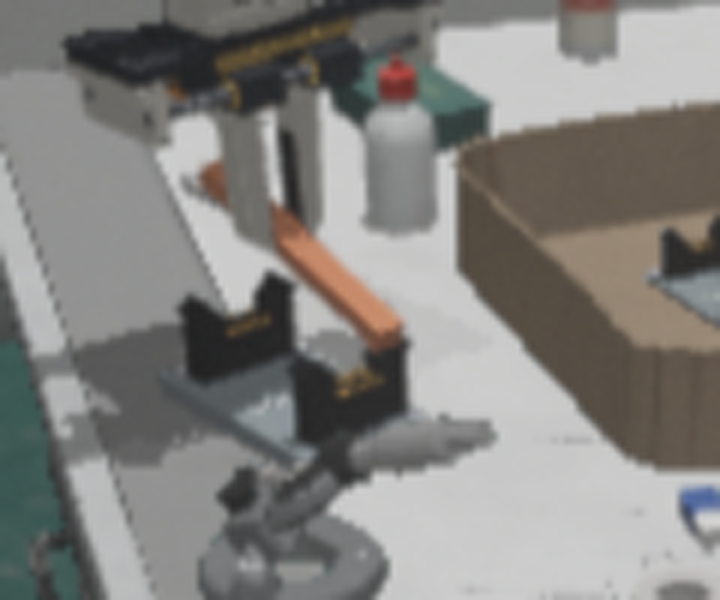

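View pics/t7z.png

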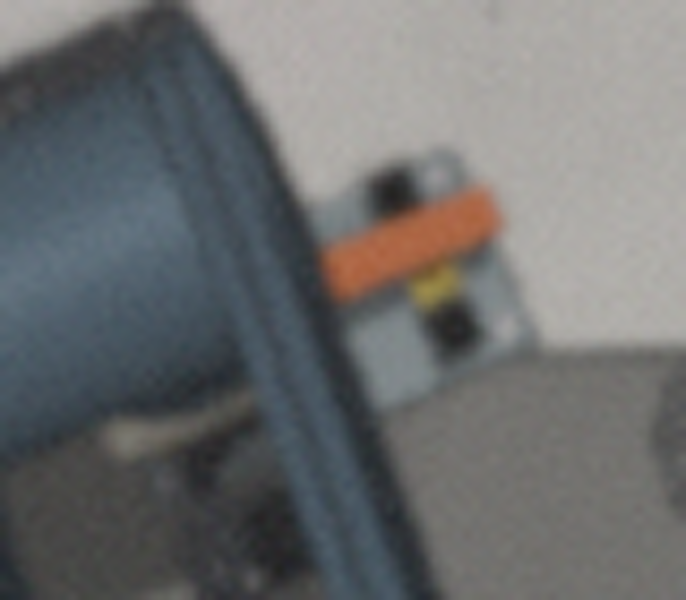

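Call:
{"op": "arm_command", "data": {
  "rows": [
    {"linear": [0.12, -0.1, 0.15], "roll": -0.02, "claw": 0},
    {"linear": [0, 0, 0.15], "roll": 0, "claw": 0},
    {"linear": [0, 0, 0], "roll": 0, "claw": 0},
    {"linear": [0, 0, 0], "roll": 0, "claw": 0}
  ]
}}

```text
clock: 9.4
tcp_pos: [0.39, 0.2765, 0.101]
eef_rot: [[-0.396, 0.917, 0.046], [0.918, 0.397, -0.015], [-0.032, 0.036, -0.999]]
wrist_force: [0.5, -0.4, -3.6]
opening: 0.0173
```

```bash
python3 - <<'E'
from h import *
r=np.array([.39945,.2567]);u=np.array([-.3975,.9176])
plan([*(r+u*.020),.087],23.4)
t=capture("top");cv2.imwrite("pics/t8.png",t)
b=capture("side");cv2.imwrite("pics/s8z.png",cv2.resize(b[140:240,170:290],(720,600),interpolation=cv2.INTER_CUBIC))
ct=blob(t,(3,90,90),(18,255,255),(222,232,256,262))[0]; c=ct[:,0].astype(float)
print(cv2.boxPoints(cv2.minAreaRect(ct)).round(1).tolist())
cv2.imwrite("pics/t8z.png",cv2.resize(t[220:290,190:270],(686,600),interpolation=cv2.INTER_CUBIC))
E
```

```text
t 9.4 tcp [0.39   0.2765 0.101 ] F [ 0.5 -0.4 -3.6] open 0.0173 j [ 23.  15. 109.  -2.  54.   1.]
mm world [  1.5  -1.4 -14. ] tool units [-0.029  0.007  0.282] rows 0.3
yaw y 23.39 roll units -0.002
[[225.0, 250.0], [245.10000610351562, 243.3000030517578], [247.39999389648438, 250.1999969482422], [227.3000030517578, 256.8999938964844]]
```

View pics/t8z.png

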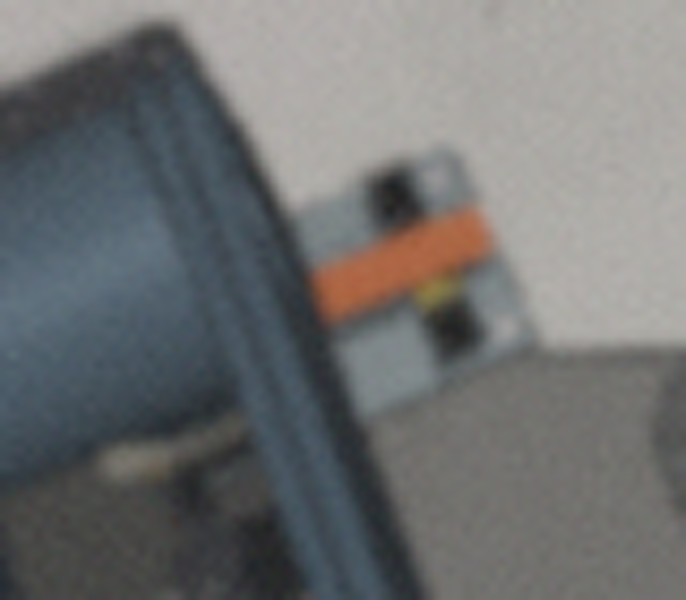

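View pics/s8z.png

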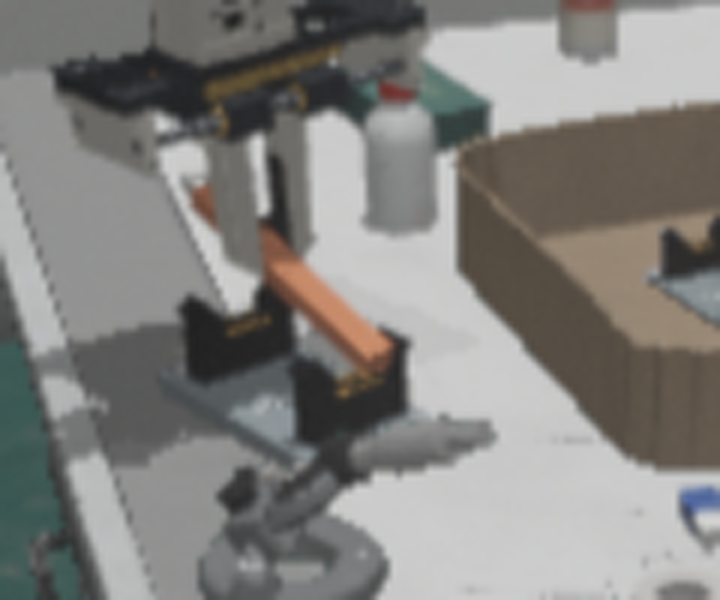

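```bash
python3 - <<'E'
from h import *
r=np.array([.39945,.2567]);u=np.array([-.3975,.9176]);v=np.array([u[1],-u[0]])
for p,z in(((246.25,246.75),.0615),((236.2,250.1),.073),((226.1,253.4),.0845)):
    w=ray("top",p,z)[:2]-r; print("along",(w@u*1e3).round(1),"across",(w@v*1e3).round(1))
E
```

```text
along -73.3 across -1.0
along -42.0 across 0.8
along -11.0 across 2.8
```

Call:
{"op": "arm_command", "data": {
  "rows": [
    {"linear": [-0.03, -0.03, 0.12], "roll": 0, "claw": 0},
    {"linear": [0, 0, 0.1], "roll": 0, "claw": 0},
    {"linear": [0, 0, 0], "roll": 0, "claw": 0}
  ]
}}

```text
clock: 9.8
tcp_pos: [0.3902, 0.2743, 0.0896]
eef_rot: [[-0.396, 0.917, 0.047], [0.918, 0.397, -0.015], [-0.032, 0.037, -0.999]]
wrist_force: [-0.3, 0.5, -4.2]
opening: 0.0175
```

Call:
{"op": "arm_command", "data": {
  "rows": [
    {"linear": [0, 0, 0.08], "roll": 0, "claw": 0},
    {"linear": [0, 0, 0], "roll": 0, "claw": 0}
  ]
}}

```text
clock: 10.0
tcp_pos: [0.3903, 0.2741, 0.085]
eef_rot: [[-0.396, 0.917, 0.046], [0.918, 0.397, -0.015], [-0.032, 0.036, -0.999]]
wrist_force: [-0.1, 0.1, -4.1]
opening: 0.0173
```

Call:
{"op": "arm_command", "data": {
  "rows": [
    {"linear": [0, 0, 0.06], "roll": 0, "claw": 0},
    {"linear": [0, 0, 0], "roll": 0, "claw": 0}
  ]
}}

```text
clock: 10.2
tcp_pos: [0.3912, 0.2741, 0.0823]
eef_rot: [[-0.396, 0.917, 0.048], [0.918, 0.397, -0.015], [-0.033, 0.038, -0.999]]
wrist_force: [-0.6, -0.8, 0.2]
opening: 0.0176
```

```bash
python3 - <<'E'
from h import *
r=np.array([.39945,.2567]);u=np.array([-.3975,.9176])
plan([*(r+u*.020),.0596],23.4)
b=capture("side");cv2.imwrite("pics/s9z.png",cv2.resize(b[150:230,190:270],(600,600),interpolation=cv2.INTER_CUBIC))
E
```

```text
t 10.2 tcp [0.3912 0.2741 0.0823] F [-0.6 -0.8  0.2] open 0.0176 j [ 23.  16. 111.  -2.  51.   1.]
mm world [  0.3   0.9 -22.7] tool units [ 0.029 -0.004  0.453] rows 0.5
yaw y 23.39 roll units -0.001
```

View pics/s9z.png

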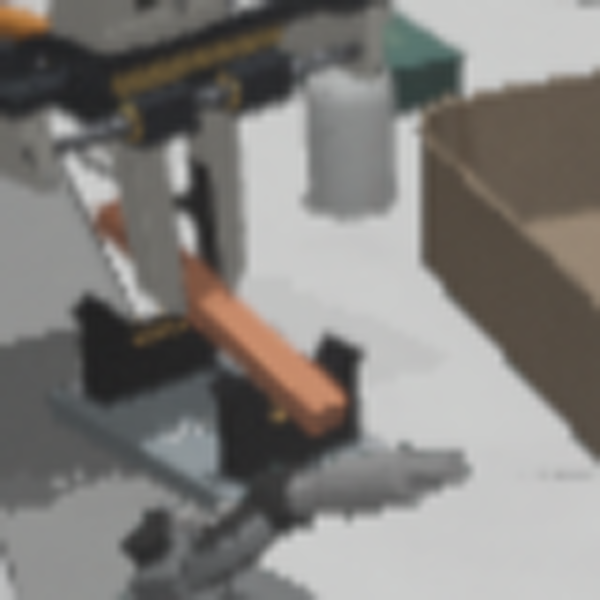

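Call:
{"op": "arm_command", "data": {
  "rows": [
    {"linear": [0, 0, 0], "roll": 0, "claw": 0.1},
    {"linear": [0, 0, 0], "roll": 0, "claw": 0.1},
    {"linear": [0, 0, 0.1], "roll": 0, "claw": 0.1},
    {"linear": [0, 0, 0.1], "roll": 0, "claw": 0.1},
    {"linear": [0, 0, 0], "roll": 0, "claw": 0.1}
  ],
  "force": 5
}}

```text
clock: 10.75
tcp_pos: [0.392, 0.2743, 0.072]
eef_rot: [[-0.396, 0.917, 0.049], [0.918, 0.397, -0.014], [-0.032, 0.039, -0.999]]
wrist_force: [1.1, -1.1, -3.4]
opening: 0.018
```

```bash
python3 - <<'E'
from h import *
r=np.array([.39945,.2567]);u=np.array([-.3975,.9176])
plan([*(r+u*.020),.0596],23.4)
b=capture("side");cv2.imwrite("pics/s10z.png",cv2.resize(b[150:230,190:270],(600,600),interpolation=cv2.INTER_CUBIC))
E
```

```text
t 10.75 tcp [0.392  0.2743 0.072 ] F [ 1.1 -1.1 -3.4] open 0.018 j [ 23.  17. 111.  -2.  50.   1.]
mm world [ -0.5   0.8 -12.4] tool units [ 0.026 -0.013  0.247] rows 0.2
yaw y 23.39 roll units -0.001
```

View pics/s10z.png

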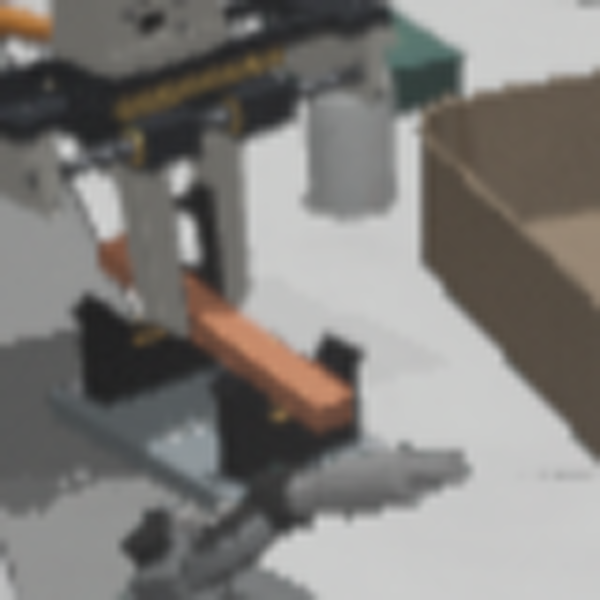

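```bash
python3 - <<'E'
from h import *
B=ray("top",(143,215),.13)[:2]; R=bot.get_state()["eef_rot"]; d=B-bot.get_state()["tcp_pos"][:2]
print(B, "in tool x,y mm",(d@R[:2,0]*1e3).round(),(d@R[:2,1]*1e3).round())
E
```

```text
[0.51804632 0.4869339 ] in tool x,y mm 145.0 200.0
```

Call:
{"op": "arm_command", "data": {
  "rows": [
    {"linear": [0.01, -0.02, 0.1], "roll": 0, "claw": 0.1},
    {"linear": [0, 0, 0.08], "roll": 0, "claw": 0.1},
    {"linear": [0, 0, 0], "roll": 0, "claw": 0.1}
  ]
}}

```text
clock: 11.1
tcp_pos: [0.3916, 0.2744, 0.0624]
eef_rot: [[-0.396, 0.917, 0.049], [0.918, 0.397, -0.014], [-0.032, 0.04, -0.999]]
wrist_force: [0.2, -0.5, -1.9]
opening: 0.0182
```

```bash
python3 - <<'E'
from h import *
r=np.array([.39945,.2567]);u=np.array([-.3975,.9176])
plan([*(r+u*.020),.0596],23.4)
b=capture("side");cv2.imwrite("pics/s11z.png",cv2.resize(b[150:230,190:270],(600,600),interpolation=cv2.INTER_CUBIC))
E
```

```text
t 11.1 tcp [0.3916 0.2744 0.0624] F [ 0.2 -0.5 -1.9] open 0.0182 j [ 23.  18. 112.  -2.  48.   1.]
mm world [-0.1  0.6 -2.8] tool units [0.014 0.001 0.056] rows 0.1
yaw y 23.39 roll units -0.002
```

View pics/s11z.png

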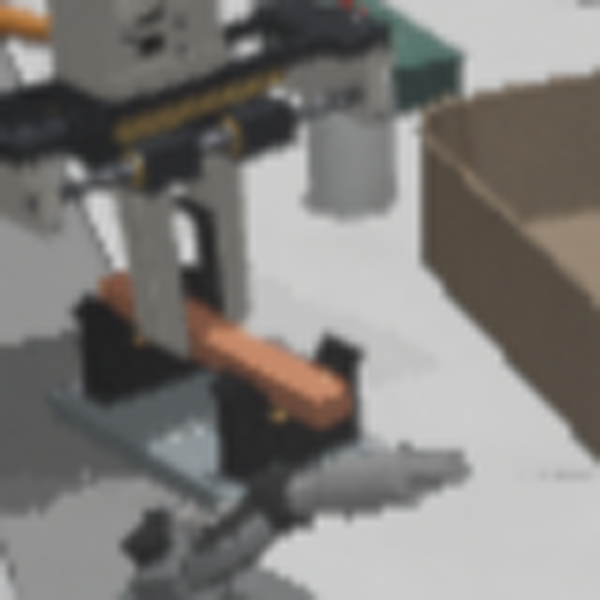

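Call:
{"op": "arm_command", "data": {
  "rows": [
    {"linear": [0, 0, 0.05], "roll": 0, "claw": 0.1},
    {"linear": [0, 0, 0.03], "roll": 0, "claw": 0.1},
    {"linear": [0, 0, 0], "roll": 0, "claw": 0.1}
  ]
}}

```text
clock: 11.45
tcp_pos: [0.3921, 0.2745, 0.0597]
eef_rot: [[-0.396, 0.917, 0.05], [0.918, 0.397, -0.014], [-0.032, 0.041, -0.999]]
wrist_force: [-0.9, -0.2, -2.4]
opening: 0.0176
```

```bash
python3 - <<'E'
from h import *
r=np.array([.39945,.2567]);u=np.array([-.3975,.9176])
plan([*(r+u*.020),.0596],23.4)
b=capture("side");cv2.imwrite("pics/s12z.png",cv2.resize(b[150:230,190:270],(600,600),interpolation=cv2.INTER_CUBIC))
E
```

```text
t 11.45 tcp [0.3921 0.2745 0.0597] F [-0.9 -0.2 -2.4] open 0.0176 j [ 23.  18. 112.  -3.  48.   1.]
mm world [-0.6  0.5 -0.1] tool units [ 0.015 -0.008  0.001] rows 0.0
yaw y 23.39 roll units -0.001
```

View pics/s12z.png

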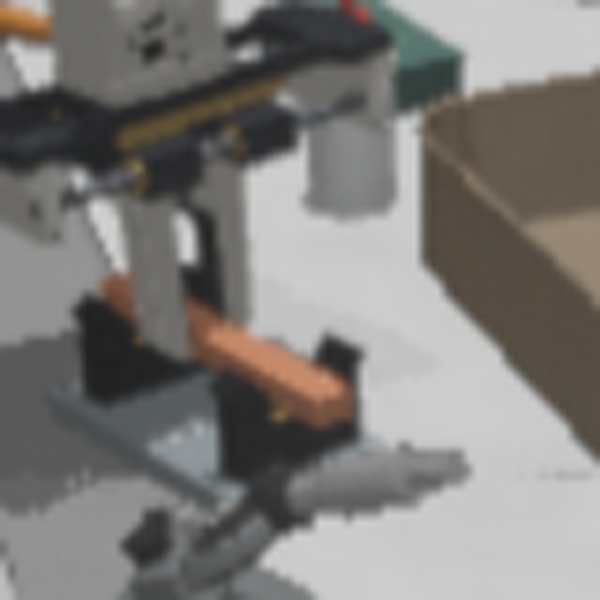

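Call:
{"op": "arm_command", "data": {
  "rows": [
    {"linear": [0, 0, 0.06], "roll": 0, "claw": 0.1},
    {"linear": [0, 0, 0], "roll": 0, "claw": 0.1}
  ]
}}

```text
clock: 11.7
tcp_pos: [0.3923, 0.2745, 0.0571]
eef_rot: [[-0.396, 0.917, 0.051], [0.918, 0.397, -0.014], [-0.033, 0.041, -0.999]]
wrist_force: [-0.6, -0.8, -3.2]
opening: 0.0181
```

Call:
{"op": "arm_command", "data": {
  "rows": [
    {"linear": [0, 0, 0.05], "roll": 0, "claw": 0.1},
    {"linear": [0, 0, 0], "roll": 0, "claw": 0.1}
  ]
}}

```text
clock: 11.9
tcp_pos: [0.3925, 0.2745, 0.0549]
eef_rot: [[-0.396, 0.917, 0.051], [0.918, 0.397, -0.014], [-0.033, 0.041, -0.999]]
wrist_force: [-0.9, -0.2, -1.9]
opening: 0.0183
```

```bash
python3 - <<'E'
from h import *
b=capture("side");cv2.imwrite("pics/s13z.png",cv2.resize(b[160:220,195:255],(600,600),interpolation=cv2.INTER_CUBIC))
t=capture("top");cv2.imwrite("pics/t13z.png",cv2.resize(t[220:290,190:270],(686,600),interpolation=cv2.INTER_CUBIC))
s=bot.get_state();print(s["wrist_force"],s["ft_torque"])
E
```

```text
[-1.22226714 -0.46300103 -0.12947756] [-0.10748073  0.16505435 -0.041968  ]
```

View pics/s13z.png

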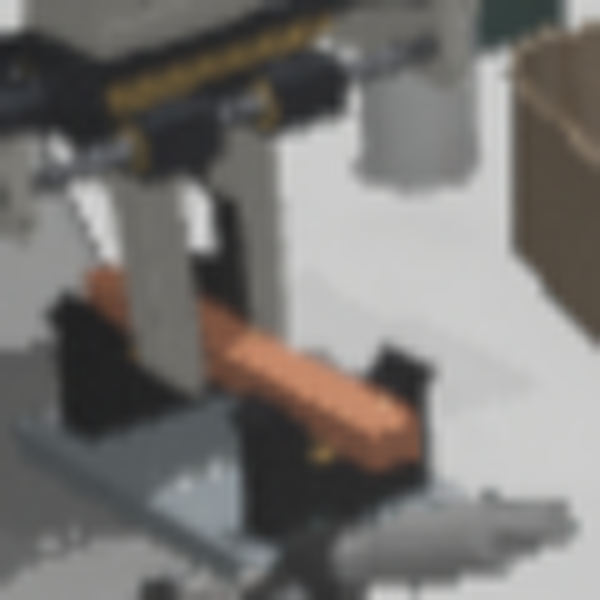

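View pics/t13z.png

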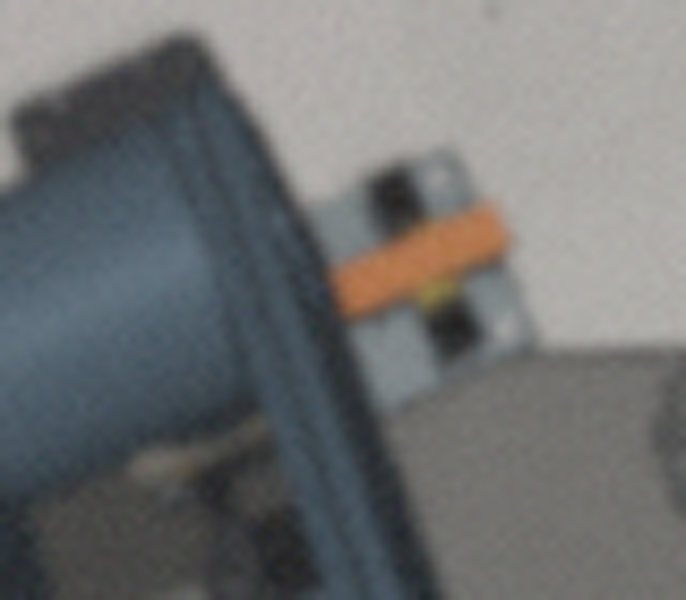

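Call:
{"op": "arm_command", "data": {
  "rows": [
    {"linear": [0, -0.06, 0], "roll": 0, "claw": 0.1},
    {"linear": [0, 0, 0], "roll": 0, "claw": 0.1},
    {"linear": [0, 0, 0], "roll": 0, "claw": 0.22},
    {"linear": [0, 0, 0], "roll": 0, "claw": 0.3},
    {"linear": [0, 0, 0], "roll": 0, "claw": 0.4},
    {"linear": [0, 0, 0], "roll": 0, "claw": 0.5}
  ]
}}

```text
clock: 12.6
tcp_pos: [0.3906, 0.2735, 0.0549]
eef_rot: [[-0.395, 0.917, 0.053], [0.918, 0.397, -0.013], [-0.033, 0.043, -0.999]]
wrist_force: [-0.2, 0.1, -0.2]
opening: 0.0393
```

```bash
python3 - <<'E'
from h import *
b=capture("side");cv2.imwrite("pics/s14z.png",cv2.resize(b[160:220,195:255],(600,600),interpolation=cv2.INTER_CUBIC))
s=bot.get_state();print(s["clock"],s["wrist_force"],s["opening"])
E
```

```text
12.65 [-0.50558905  0.39197254 -0.26107428] 0.043170518000562534
```

View pics/s14z.png

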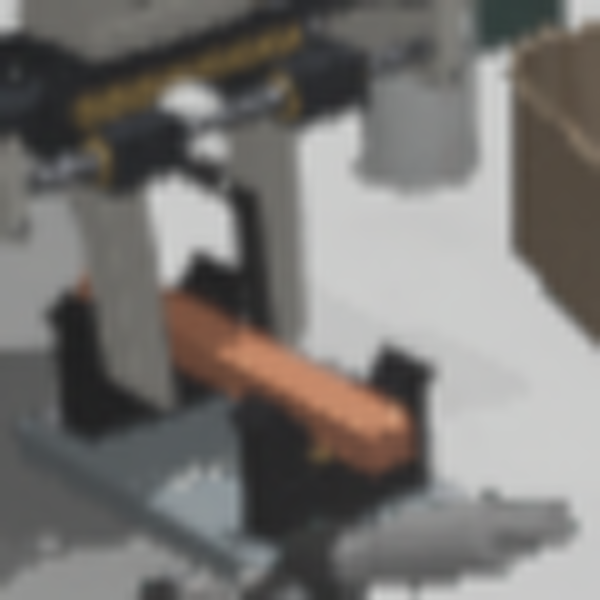

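Released; the bar lies in both notches. Retreat up and clear of the view.

Call:
{"op": "arm_command", "data": {
  "rows": [
    {"linear": [0, 0, -0.2], "roll": 0, "claw": 0.5},
    {"linear": [0, 0, -0.5], "roll": 0, "claw": 0.5},
    {"linear": [0, 0, -0.8], "roll": 0, "claw": 0.5},
    {"linear": [0, 0, -0.8], "roll": 0, "claw": 0.5},
    {"linear": [-0.7, 0, -0.2], "roll": 0, "claw": 0.5},
    {"linear": [-0.8, 0, 0], "roll": 0, "claw": 0.5},
    {"linear": [-0.8, 0, 0], "roll": 0, "claw": 0.5},
    {"linear": [-0.8, 0, 0], "roll": 0, "claw": 0.5},
    {"linear": [-0.8, 0, 0], "roll": 0, "claw": 0.5},
    {"linear": [-0.3, 0, 0], "roll": 0, "claw": 0.5},
    {"linear": [0, 0, 0], "roll": 0, "claw": 0.5}
  ]
}}

```text
clock: 13.75
tcp_pos: [0.4705, 0.0767, 0.2011]
eef_rot: [[-0.4, 0.914, 0.063], [0.916, 0.402, -0.013], [-0.037, 0.052, -0.998]]
wrist_force: [0.3, 0.1, -0.0]
opening: 0.0469
```

```bash
python3 - <<'E'
from h import *
r=np.array([.39945,.2567]);u=np.array([-.3975,.9176]);v=np.array([u[1],-u[0]])
b=capture("side");t=capture("top");cv2.imwrite("pics/s15.png",b);cv2.imwrite("pics/t15.png",t)
cv2.imwrite("pics/c15.png",np.hstack([cv2.resize(b[160:220,195:255],(400,400),interpolation=cv2.INTER_CUBIC),cv2.resize(t[225:285,190:270],(400,300),interpolation=cv2.INTER_CUBIC).repeat(1,0) if 0 else cv2.resize(t[220:290,190:260],(400,400),interpolation=cv2.INTER_CUBIC)]))
c=blob(t,(3,90,90),(18,255,255),(190,225,270,285))[0]; q=cv2.boxPoints(cv2.minAreaRect(c)); W=np.array([ray("top",p,.056)[:2] for p in q]); m=W.mean(0)-r
E=[W[1]-W[0],W[2]-W[1]]; e=max(E,key=np.linalg.norm); print([np.linalg.norm(x).round(4) for x in E],"along",m@u,"across",m@v,"ang",np.degrees(np.arctan2(e@v,e@u)))
g=blob(t,(0,0,130),(180,60,255),(385,230,415,268))[0]; q=cv2.boxPoints(cv2.minAreaRect(g)); print("grey",np.mean([ray("top",p,.018)[:2] for p in q],0))
print(bot.get_state()["clock"],bot.get_state()["tcp_pos"])
E
```

```text
[np.float64(0.1578), np.float64(0.0251)] along -0.00014919169671580778 across -0.0011580619604992844 ang -178.7676787501142
grey [ 0.41859531 -0.27844638]
13.85 [0.46952979 0.07855885 0.20074781]
```

View pics/c15.png

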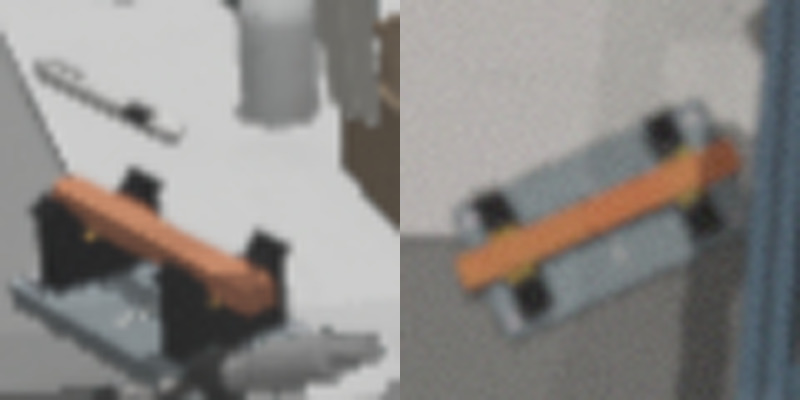

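View pics/t15.png

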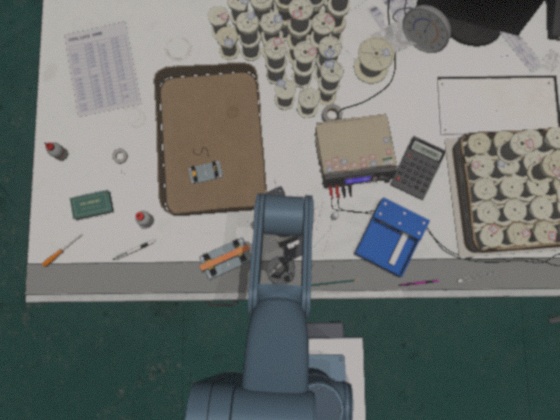

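```bash
python3 -c "
from workcell import ticket
print(ticket.job_done())"
```

```text
the job is handed in; nothing more can be done
None
```

The copper bar is lying flat in both notches of the larger test rest. I handed the job in at about 14 s; `job_done` gives no verdict.

**What I did:** I gripped the bar about 19 mm in front of its centre with 5 N and lifted, so it tipped up to about 17° in the fingers. I then gripped harder and drew it about 70 mm out of the slot. I lowered its back end into one saddle, loosened the grip to let it turn flat, opened the gripper and moved clear.

**Last checks on the final pictures:**
- **Centring:** the bar is 0 mm off along the rest, about 1 mm off across it and about 1° out of line. It measures 158 mm long at its resting height, which fits it lying flat.
- **Grey bar:** it is within about 0.5 mm of where it started.
- **Bystanders:** the bottle stands where it was. The arm was hiding the eraser and ring gauge in the last top view; it never worked near them.
- **Contact:** the gripper was clear, with wrist force close to zero.

**What disagreed:**
- In the top view the bar came out 25 mm wide instead of 18, because the colour mask also picked up the brass notch floors, so the across figure and angle are a little less certain.
- The tool had drifted about 2.5° off vertical by the release and nearly 4° by the end, with no effect that I could see.

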